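# Pair the front hubs with their rear hubs on the wheel-building rack

## Task

The wheelsets are next to be built: move the four front hubs from the grey drying rack to the empty front row of the plywood build rack, in the same order as the rear hubs behind them, so that each front hub lies in the notches straight in line with the rear hub of its own colour. Set each one down in the middle of its place, seated in both rails, without dropping it, and leave the rear hubs and the other things on the bench where they are.

Things in the scene. Friction and masses are not known exactly. Their poses are not given: they have to be found in the camera images.
- front_red: red front wheel hub, loose, 0.1-0.2 kg, lying level in the grey drying rack (notches as the build rack's), 80 mm from the next. 110 mm long; two 52 mm flanges, 4 thick, centred 30 mm either side of the middle; grip the waist: 28 mm diameter, 44 mm long. Silver 20 mm end caps, last 23 mm each end, lie in the notches. Origin: middle, on the axle; x along the axle, y, z roll with it. Ends alike
- front_blue: blue front wheel hub, loose, 0.1-0.2 kg, lying level in the grey drying rack (notches as the build rack's), 80 mm from the next. 110 mm long; two 52 mm flanges, 4 thick, centred 30 mm either side of the middle; grip the waist: 28 mm diameter, 44 mm long. Silver 20 mm end caps, last 23 mm each end, lie in the notches. Origin: middle, on the axle; x along the axle, y, z roll with it. Ends alike
- front_gold: gold front wheel hub, loose, 0.1-0.2 kg, lying level in the grey drying rack (notches as the build rack's), 80 mm from the next. 110 mm long; two 52 mm flanges, 4 thick, centred 30 mm either side of the middle; grip the waist: 28 mm diameter, 44 mm long. Silver 20 mm end caps, last 23 mm each end, lie in the notches. Origin: middle, on the axle; x along the axle, y, z roll with it. Ends alike
- front_green: green front wheel hub, loose, 0.1-0.2 kg, lying level in the grey drying rack (notches as the build rack's), 80 mm from the next. 110 mm long; two 52 mm flanges, 4 thick, centred 30 mm either side of the middle; grip the waist: 28 mm diameter, 44 mm long. Silver 20 mm end caps, last 23 mm each end, lie in the notches. Origin: middle, on the axle; x along the axle, y, z roll with it. Ends alike
- rear_red: red rear wheel hub, loose, 0.3 kg, in the back row of the build rack; stays there. 142 mm long, flanges 58 mm, ribbed steel freehub at its far end. Origin: middle, on the axle: in the rack's frame 150 mm in +x of the front-row place where its front hub belongs, same y and height. x along the axle, parallel to the rack's x; y, z roll with it
- rear_blue: blue rear wheel hub, loose, 0.3 kg, in the back row of the build rack; stays there. 142 mm long, flanges 58 mm, ribbed steel freehub at its far end. Origin: middle, on the axle: in the rack's frame 150 mm in +x of the front-row place where its front hub belongs, same y and height. x along the axle, parallel to the rack's x; y, z roll with it
- rear_gold: gold rear wheel hub, loose, 0.3 kg, in the back row of the build rack; stays there. 142 mm long, flanges 58 mm, ribbed steel freehub at its far end. Origin: middle, on the axle: in the rack's frame 150 mm in +x of the front-row place where its front hub belongs, same y and height. x along the axle, parallel to the rack's x; y, z roll with it
- rear_green: green rear wheel hub, loose, 0.3 kg, in the back row of the build rack; stays there. 142 mm long, flanges 58 mm, ribbed steel freehub at its far end. Origin: middle, on the axle: in the rack's frame 150 mm in +x of the front-row place where its front hub belongs, same y and height. x along the axle, parallel to the rack's x; y, z roll with it
- build_rack: fixed plywood board, 305 x 320 mm, 12 thick, with wooden rails 10 thick. Origin: underside, below the middle of the front row (empty, nearer the robot); x along the axles, away from the robot, y left along the rows, z up. Rails at x -48, 48 (front row), 88, 212 mm; V notches at y 120, 40, -40, -120: 44 wide at the top (z 55), 8 at z 37. Axle of a seated hub: z 47
- oil_bottle: bystander: black oil bottle, red cap, 40 mm diameter, 120 mm tall, standing behind the drying rack; origin under its centre
- grease_tub: bystander: yellow grease tub, white lid, 60 mm diameter, 55 mm tall, standing behind the drying rack; origin under its centre

How it is judged (in metres and radians):
At the end, for the whole second after the job is handed in: Each front hub rests in the front row of the build rack, in line with the rear hub of its own colour: within 10 mm of its place along the row, 12 mm along its axle, 6 mm of the seated height and 0.12 rad of the rack's x direction; each rear hub is still in its notches (x of front_red in the frame of build_rack between -0.012 and 0.012 m and z of front_red in the frame of build_rack between 0.04114 and 0.05314 m and angle between the x axis of each of front_red, front_blue, front_gold, front_green and the x axis of build_rack, either way round below 0.12 rad and linear speed of each of front_red, front_blue, front_gold, front_green below 0.02 m/s and angular speed of each of front_red, front_blue, front_gold, front_green below 0.2 rad/s and ((y of rear_red in the frame of build_rack between 0.105 and 0.135 m and y of front_red in the frame of build_rack between 0.11 and 0.13 m) or (y of rear_red in the frame of build_rack between 0.025 and 0.055 m and y of front_red in the frame of build_rack between 0.03 and 0.05 m) or (y of rear_red in the frame of build_rack between -0.055 and -0.025 m and y of front_red in the frame of build_rack between -0.05 and -0.03 m) or (y of rear_red in the frame of build_rack between -0.135 and -0.105 m and y of front_red in the frame of build_rack between -0.13 and -0.11 m)) and x of front_blue in the frame of build_rack between -0.012 and 0.012 m and z of front_blue in the frame of build_rack between 0.04114 and 0.05314 m and ((y of rear_blue in the frame of build_rack between 0.105 and 0.135 m and y of front_blue in the frame of build_rack between 0.11 and 0.13 m) or (y of rear_blue in the frame of build_rack between 0.025 and 0.055 m and y of front_blue in the frame of build_rack between 0.03 and 0.05 m) or (y of rear_blue in the frame of build_rack between -0.055 and -0.025 m and y of front_blue in the frame of build_rack between -0.05 and -0.03 m) or (y of rear_blue in the frame of build_rack between -0.135 and -0.105 m and y of front_blue in the frame of build_rack between -0.13 and -0.11 m)) and x of front_gold in the frame of build_rack between -0.012 and 0.012 m and z of front_gold in the frame of build_rack between 0.04114 and 0.05314 m and ((y of rear_gold in the frame of build_rack between 0.105 and 0.135 m and y of front_gold in the frame of build_rack between 0.11 and 0.13 m) or (y of rear_gold in the frame of build_rack between 0.025 and 0.055 m and y of front_gold in the frame of build_rack between 0.03 and 0.05 m) or (y of rear_gold in the frame of build_rack between -0.055 and -0.025 m and y of front_gold in the frame of build_rack between -0.05 and -0.03 m) or (y of rear_gold in the frame of build_rack between -0.135 and -0.105 m and y of front_gold in the frame of build_rack between -0.13 and -0.11 m)) and x of front_green in the frame of build_rack between -0.012 and 0.012 m and z of front_green in the frame of build_rack between 0.04114 and 0.05314 m and ((y of rear_green in the frame of build_rack between 0.105 and 0.135 m and y of front_green in the frame of build_rack between 0.11 and 0.13 m) or (y of rear_green in the frame of build_rack between 0.025 and 0.055 m and y of front_green in the frame of build_rack between 0.03 and 0.05 m) or (y of rear_green in the frame of build_rack between -0.055 and -0.025 m and y of front_green in the frame of build_rack between -0.05 and -0.03 m) or (y of rear_green in the frame of build_rack between -0.135 and -0.105 m and y of front_green in the frame of build_rack between -0.13 and -0.11 m))); the robot touches nothing.
It fails at once if a front hub is dropped (moves faster than 0.7 m/s with no finger on it) ((linear speed of front_red above 0.7 m/s and contact force between the fingers and front_red below 0.01 N) or (linear speed of front_blue above 0.7 m/s and contact force between the fingers and front_blue below 0.01 N) or (linear speed of front_gold above 0.7 m/s and contact force between the fingers and front_gold below 0.01 N) or (linear speed of front_green above 0.7 m/s and contact force between the fingers and front_green below 0.01 N)).
It fails at once if a rear hub is shifted by more than 12 mm (distance of any of rear_red, rear_blue, rear_gold, rear_green from where it was at the start of the episode above 0.012 m).
It fails at once if the oil bottle or the grease tub is knocked away by more than 20 mm (distance of any of oil_bottle, grease_tub from where it was at the start of the episode above 0.02 m).
It also fails if it takes over 112 s, if anything falls off the work surface, if the arm or the gripper's body presses on something with over 40 N, if the wrist force passes 120 N, or if a joint passes its speed limit or range.

## Robot

A 6-joint arm with a two-finger parallel gripper is mounted at the origin on the work surface. World frame = base frame: x ahead of the robot, y to its left, z up, the work surface at z = 0. Lengths are in mm, angles in rad, forces in N, time in s.
With the tool pointing down it reaches from about 275 to 750 mm from the base axis. Payload 10.2 kg.
Tool frame: the origin (TCP) lies between the finger pads; the fingertips stand 19 mm ahead of it and the grasp point (between the pads) is the TCP; z points along the fingers, y is the line along which they close (so a half turn about z gives the same grasp; the last joint's range is limited). The gripper opens to 85 mm and grips with 20 to 120 N. Pads are 22 mm wide; open, the fingers measure 114 mm over their backs; the gripper's body (76 mm by 85 mm) begins 54 mm behind the grasp point. The pads swing forward as they close: fully open they stand 13 mm farther back than shut.
Start: joints at [1.091, 0.313, 1.498, -0, 1.331, -0.223], TCP at [133.356, 507.787, 250.294] pointing down, gripper open.
Joint ranges: [-2.94, 2.94], [-0.97, 2.17], [0.19, 2.56], [-1.23, 4.37], [0.02, 3.11], [-2.88, 2.88]. Speed limits (rad/s): [2.39, 2.39, 3.01, 3.14, 3.14, 3.14].

## Interface

Orientations are given as a unit quaternion [w, x, y, z].
In Python, from rig import sense, capture, finish_job gives the robot as it stands. The module is installed in compiled form; this text tells all that it offers.
- The arm moves only by the tool move_arm, never from a script. Its argument "moves" is a list of rows, each an object with "turn": the turn, a rotation vector about the tool's x, y, z in rad, a list of three; "translation": the shift along the tool's x, y, z in mm, a list of three; "hand": the opening, from 0 (shut) to 1 (fully open). In form: [{"turn": [wx, wy, wz], "translation": [x, y, z], "hand": hand}, ...]. A call has 1 to 10 rows; each row shifts and turns the commanded pose from where the row before left it, along the tool's axes as they then stand; what a row does not reach is not made up. A row lasts 1/12 s, in which the tool goes at most 41.7 mm and 7.16 degrees, less where a joint would pass 70% of its speed; a pose out of reach is approached as far as the arm can. A call with a gripper value outside its range is refused whole. The fingers move at their own pace and stop on an object; "grip_force" is the grip in N (left out, the last holds). Time passes only in rows, so rows that do not move let the fingers close. It gives the time, the measured TCP pose, the force, the opening and the grip force at its end, in the units of the state.
- sense(): the state, without advancing time (a new reading comes with each control period).
- capture(name): name is "scene" or "side" or "wrist"; returns a dict with "image" (480x640x3 uint8, blue, green, red), "z_map" (480x640 float32, mm along the optical axis (not along the pixel's ray), 0 where there is no reading), "vertical_fov" (degrees; the focal length in pixels is half the picture's height over the tangent of half this angle, whatever the lens; pixels are square), "cx", "cy" (the principal point, pixels), "k1" (the pictures are not rectified: a ray, as slopes to the right and down, at radius r is drawn at 1 + k1 r^2 times it, then the intrinsics apply), "R" (3x3) and "t" (3): a world point X has camera coordinates R X + t; the wrist camera has in their place "T_tool_cam" (4x4, takes a point from camera to tool coordinates, whose origin is the TCP and whose axes are the flange's). Camera axes: x right, y down, z forward; pixel columns grow to the right and rows downward; lengths in mm; the calibration is good to about 2 mm. A picture is of the moment at which its call begins: read the wrist's pose just before it.
- finish_job(): hands the job in; it is judged then, once.
The state is a dict: "time_s": time; "joints": joint angles; "dq": joint speeds; "tau": joint torques, N m; "eef_pos": TCP position; "ee_rot": TCP orientation; "force": force on the tool from outside, world axes, zero at the start; "wrist_torque": the same for the moment, N m; "grip_width": opening from 0.0 (shut) to 1.0 (fully open); "grip_force": force on a finger pad.
Only numpy, scipy, OpenCV 4.12 (cv2) and the standard library are available. Lean on these libraries where they do the work, as an engineer would, in place of code of your own. Each camera call takes 0.05 s, during which the arm holds its last target. There are 200 camera calls.

## Working session

There is one attempt and no reset: what is moved stays moved. The work goes in short steps, Python scripts to look and compute and a tool call to move; the robot and the scene stay as the last step left them, time stands still between calls to the robot, and variables do not carry over. Pictures are saved under pics/ and viewed, at most 14 in all, crops included, and the job is handed in when it is done.

Besides the shell and the picture viewer there is one more tool, called after ">>>" in YAML: its name, and indented under it one key for each argument. move_arm: Moves the arm, as the interface text tells. Its arguments: {"type":"object","properties":{"moves":{"type":"array","items":{"type":"object","properties":{"turn":{"type":"array","items":{"type":"number"}},"translation":{"type":"array","items":{"type":"number"}},"hand":{"type":"number"}}}},"grip_force":{"type":"number"}},"required":["moves"]}

```bash
mkdir -p pics
cat > h.py <<'E'
import numpy as np, cv2
from rig import sense, capture
def pts(c):
    """world point per pixel from depth"""
    H,W=c["z_map"].shape; f=H/2/np.tan(np.radians(c["vertical_fov"])/2)
    K=np.array([[f,0,c["cx"]],[0,f,c["cy"]],[0,0,1.]])
    u,v=np.meshgrid(np.arange(W),np.arange(H))
    p=np.stack([u,v],-1).reshape(-1,1,2).astype(np.float64)
    s=cv2.undistortPoints(p,K,np.array([c["k1"],0,0,0,0.])).reshape(H,W,2)
    z=c["z_map"][...,None]
    P=np.concatenate([s*z,z],-1)
    if "R" in c: return (P-np.array(c["t"]))@np.array(c["R"])
    return P
E
python3 - <<'E'
from h import *
s=sense();print(s)
for n in ("scene","side"):
    c=capture(n);cv2.imwrite(f"pics/{n}0.png",c["image"])
    np.savez(f"{n}.npz",P=pts(c),im=c["image"],R=c["R"],t=c["t"])
    print(n,c["vertical_fov"],c["cx"],c["cy"],c["k1"],-np.array(c["R"]).T@c["t"])
E
```

```text
{'time_s': 0.0, 'joints': array([ 1.09062377e+00,  3.13473772e-01,  1.49845901e+00, -1.23462242e-05,
        1.33100225e+00, -2.23372640e-01]), 'dq': array([ 0.00133341, -0.00129554, -0.00119547, -0.00098517, -0.00026256,
        0.00138719]), 'tau': array([ 5.47138607e-04, -4.12264681e+01, -2.59743834e+01, -1.08923732e-04,
        4.18353666e-03,  4.20682591e-05]), 'eef_pos': array([133.22958976, 507.56475706, 249.71464468]), 'ee_rot': array([-2.25638880e-04,  1.28045950e-01,  9.91768009e-01, -6.32155517e-04]), 'force': array([-0.4977659 , -0.43257937, -0.43354409]), 'wrist_torque': array([ 0.05325915, -0.00163877,  0.04524583]), 'grip_force': 0.0, 'grip_width': 0.9982585242193815}
scene 49.72208656501652 325.72803423161764 237.6134523190307 -0.09420061297952606 [1477.8770484   232.38377682  670.54277953]
side 42.46287643154888 317.0351652976553 248.09412421929594 -0.042758795701282305 [ 173.62960213 -811.44258368  662.31749449]
```

View pics/scene0.png

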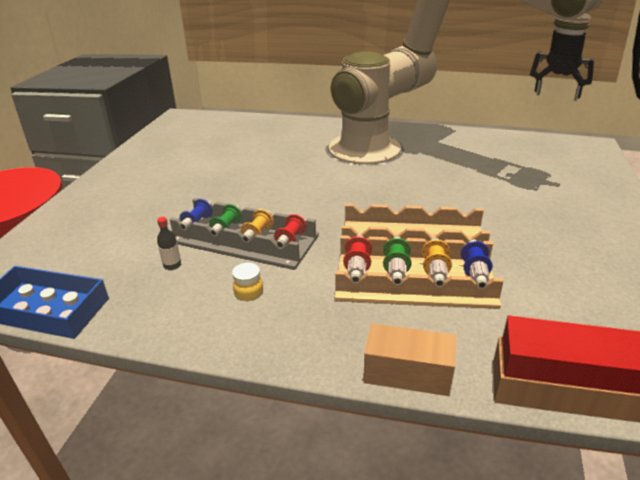

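View pics/side0.png

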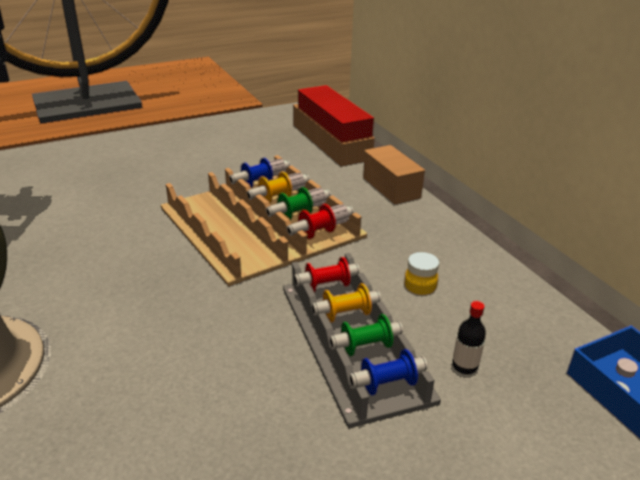

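The scene picture shows the build rack at about (415,250), with rear hubs red, green, gold and blue from left to right, so blue is at the +y end. The drying rack is at about (245,230), running blue, green, gold, red towards +y. The bottle is at (169,243) and the tub at (247,280). The side view agrees.

```bash
cat >> h.py <<'E'
HUES={"red":[(0,7),(172,180)],"gold":[(16,27)],"green":[(45,80)],"blue":[(105,130)]}
def blobs(P,im,lo=15,hi=100,smin=110):
    hsv=cv2.cvtColor(im,cv2.COLOR_BGR2HSV); out=[]
    for col,rs in HUES.items():
        m=np.zeros(im.shape[:2],bool)
        for a,b in rs: m|=(hsv[...,0]>=a)&(hsv[...,0]<=b)
        m&=(hsv[...,1]>smin)&(hsv[...,2]>40)&(P[...,2]>lo)&(P[...,2]<hi)
        n,L,st,_=cv2.connectedComponentsWithStats(m.astype(np.uint8))
        for i in range(1,n):
            if st[i,4]>60: out.append((col,st[i],P[L==i]))
    return out
E
python3 - <<'E'
from h import *
for n in ("scene","side"):
    d=np.load(n+".npz");print(n)
    for col,st,q in blobs(d["P"],d["im"]):
        m=np.median(q,0)
        if not(200<m[0]<800 and abs(m[1])<400): continue
        top=q[q[:,2]>np.percentile(q[:,2],70)]
        print(col,st,"med",m.round(),"z",np.percentile(q[:,2],[2,50,98]).round(),"minmax x",np.percentile(q[:,0],[2,98]).round(),"y",np.percentile(q[:,1],[2,98]).round())
E
```

```text
scene
red [274 214  33  28 521] med [557. -66.  59.] z [26. 59. 73.] minmax x [527. 604.] y [-100.  -47.]
red [344 236  28  34 570] med [617.  89.  62.] z [37. 62. 76.] minmax x [600. 656.] y [ 60. 114.]
gold [241 209  33  28 472] med [ 551. -146.   59.] z [25. 59. 73.] minmax x [519. 597.] y [-178. -127.]
gold [422 239  41  35 641] med [596. 244.  61.] z [31. 61. 76.] minmax x [548. 637.] y [218. 276.]
gold [233 278  30  19 324] med [ 755. -105.   28.] z [16. 28. 37.] minmax x [724. 763.] y [-140.  -87.]
green [210 205  31  22 290] med [ 550. -225.   60.] z [49. 60. 73.] minmax x [521. 587.] y [-253. -208.]
green [384 239  26  31 431] med [609. 166.  63.] z [38. 63. 76.] minmax x [591. 646.] y [141. 193.]
blue [185 200  23  21 185] med [ 536. -303.   61.] z [51. 61. 72.] minmax x [514. 576.] y [-318. -293.]
blue [462 241  29  34 454] med [591. 320.  63.] z [36. 63. 76.] minmax x [572. 627.] y [300. 351.]
side
red [299 203  38  36 712] med [633.  77.  58.] z [27. 58. 75.] minmax x [601. 662.] y [ 60. 155.]
red [306 257  45  35 816] med [572. -83.  57.] z [35. 57. 72.] minmax x [535. 600.] y [-100.  -55.]
gold [258 171  36  33 605] med [610. 235.  57.] z [32. 57. 75.] minmax x [582. 659.] y [216. 317.]
gold [404 269  34  22 452] med [ 716. -135.   28.] z [16. 28. 42.] minmax x [704. 751.] y [-145. -103.]
gold [323 282  49  41 980] med [ 565. -162.   57.] z [27. 57. 72.] minmax x [529. 608.] y [-179. -126.]
green [278 187  35  31 539] med [621. 156.  60.] z [36. 60. 75.] minmax x [592. 645.] y [138. 190.]
green [ 342  314   52   42 1048] med [ 555. -241.   58.] z [32. 58. 73.] minmax x [518. 584.] y [-259. -212.]
blue [242 159  31  27 386] med [601. 314.  59.] z [39. 59. 73.] minmax x [573. 625.] y [298. 345.]
blue [ 362  349   56   46 1257] med [ 544. -320.   59.] z [34. 59. 73.] minmax x [508. 573.] y [-338. -294.]
```

>>> move_arm:
  moves:
    - {"turn": [0, 0, -0.097], "translation": [0, 0, -10], "hand": 0.6}
    - {"turn": [0, 0, -0.097], "translation": [0, 0, -10], "hand": 0.6}
    - {"turn": [0, 0, -0.097], "translation": [0, 0, -10], "hand": 0.6}
    - {"turn": [0, 0, -0.096], "translation": [0, 0, -10], "hand": 0.6}
    - {"turn": [0, 0, 0], "translation": [-26, -28, -3], "hand": 0.6}
    - {"turn": [0, 0, 0], "translation": [-26, -28, -3], "hand": 0.6}
    - {"turn": [0, 0, 0], "translation": [-26, -28, -3], "hand": 0.6}
    - {"turn": [0, 0, 0], "translation": [-26, -28, -3], "hand": 0.6}
    - {"turn": [0, 0, 0], "translation": [-26, -28, -3], "hand": 0.6}
    - {"turn": [0, 0, 0], "translation": [-26, -28, -3], "hand": 0.6}

```text
time_s: 0.93
eef_pos: [310.8, 360.0, 308.3]
ee_rot: [-0.0, -0.065, 0.998, -0.0]
force: [0.2, -0.3, -0.6]
grip_width: 0.603
grip_force: 0.0
```

>>> move_arm:
  moves:
    - {"turn": [0, 0, 0], "translation": [-26, -28, -3], "hand": 0.6}
    - {"turn": [0, 0, 0], "translation": [-26, -28, -3], "hand": 0.6}
    - {"turn": [0, 0, 0], "translation": [-26, -28, -3], "hand": 0.6}
    - {"turn": [0, 0, 0], "translation": [-26, -28, -3], "hand": 0.6}
    - {"turn": [0, 0, 0], "translation": [-26, -28, -3], "hand": 0.6}
    - {"turn": [0, 0, 0], "translation": [-26, -28, -3], "hand": 0.6}
    - {"turn": [0, 0, 0], "translation": [-26, -28, -3], "hand": 0.6}
    - {"turn": [0, 0, 0], "translation": [0, 0, 0], "hand": 0.6}
    - {"turn": [0, 0, 0], "translation": [0, 0, 0], "hand": 0.6}

```text
time_s: 1.68
eef_pos: [516.6, 189.5, 328.4]
ee_rot: [-0.001, -0.064, 0.998, -0.0]
force: [-0.3, 0.3, -0.3]
grip_width: 0.598
grip_force: 0.0
```

```bash
cat >> h.py <<'E'
from scipy.spatial.transform import Rotation as Ro
def wrist(tag):
    s=sense(); c=capture("wrist"); T=np.array(c["T_tool_cam"]); q=s["ee_rot"]
    R=Ro.from_quat([q[1],q[2],q[3],q[0]]).as_matrix()
    P=(pts(c)@T[:3,:3].T+T[:3,3])@R.T+s["eef_pos"]
    cv2.imwrite(f"pics/{tag}.png",c["image"]); np.savez(tag+".npz",P=P,im=c["image"])
    print(s["time_s"],s["eef_pos"],R.round(3).tolist(),s["grip_width"])
    return P,c["image"],T
E
python3 - <<'E'
from h import *
P,im,T=wrist("w1");print(T.round(2))
print((P[::60,::80,2]).round())
for col,st,q in blobs(P,im): 
    (c,sz,a)=cv2.minAreaRect(q[:,:2].astype(np.float32)); print(col,st,np.median(q,0).round(),c,sz,a,np.percentile(q[:,2],[2,98]).round())
E
```

```text
1.6833 [516.60662709 189.52463812 328.41458489] [[-0.992, -0.127, -0.002], [-0.127, 0.992, -0.0], [0.002, 0.0, -1.0]] 0.598331805964459
[[  -0.     -0.96   -0.29   73.14]
 [   1.     -0.     -0.      1.74]
 [   0.     -0.29    0.96 -122.62]
 [   0.      0.      0.      1.  ]]
[[   1.   -2.   -1.   -2.    0.   -0.   -3.   -2.]
 [   1.   -1.   -2.    0.   -1.    1.   -0.    0.]
 [   1.   -1.   -0.   54.   53.   11.   -3.   -2.]
 [  10.   54.    5.   13.   13.   11.   -0.   -1.]
 [  -0.   27.   -1.   43.   55.   55.   -1.   -1.]
 [  -1.   -0.   -1.   65.   11.  325.   -1.   -1.]
 [  -0.   -1.  366.  366.   -1.  349.  367.   -2.]
 [-750.  389.  369.  393.  387.  393.  369.  389.]]
red [  79  189   54   63 1929] [570. -64.  59.] (572.7990112304688, -82.60244750976562) (72.81031799316406, 79.20187377929688) 81.9823226928711 [31. 71.]
red [ 210  255   45   53 1390] [623.  92.  61.] (631.4140014648438, 91.4045639038086) (63.06154251098633, 53.03187561035156) 5.787658214569092 [35. 74.]
red [443 434  52  28 933] [828. 435.  82.] (828.4081420898438, 434.030517578125) (4.941521167755127, 68.601
[... 2385 characters left out ...]
.9923553466797) (10.55500602722168, 18.617210388183594) 5.763110637664795 [45. 55.]
gold [431 322  16  13  92] [664. 366.  53.] (664.8171997070312, 366.726806640625) (10.82656192779541, 18.146629333496094) 5.822335720062256 [43. 55.]
gold [312 324  30  11 198] [682. 217.  54.] (683.1588134765625, 217.47640991210938) (11.518705368041992, 38.617305755615234) 7.108687877655029 [48. 55.]
green [ 275  256   42   51 1429] [618. 171.  61.] (616.9121704101562, 169.31585693359375) (50.33353805541992, 52.24127197265625) 7.233668327331543 [35. 75.]
blue [ 398  256   46   51 1426] [599. 323.  61.] (596.8300170898438, 326.7872619628906) (51.46500015258789, 52.055999755859375) 7.8924713134765625 [36. 74.]
```

View pics/w1.png

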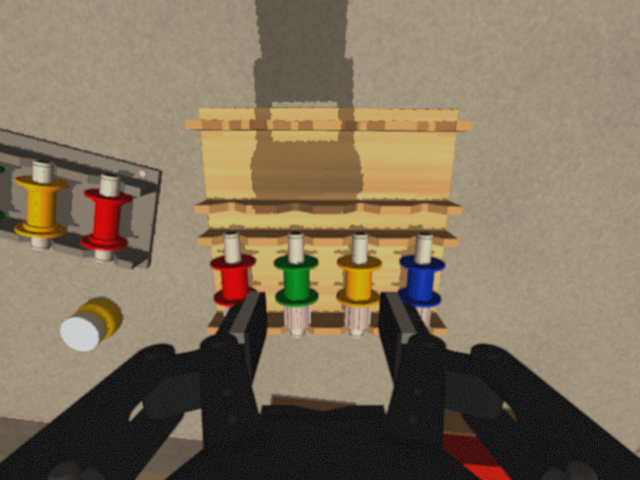

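The wrist picture shows the build rack squarely. Its rails are at rows 125, 207, 238 and 327, and the rear hubs are in the order red (233,280), green (296,280), gold (358,280), blue (422,280). The rack yaw is about 0.122. The front-row centre is about (473.5, 192), which agrees with both front rails and the rear hubs. Next I look at the drying rack from above.

>>> move_arm:
  moves:
    - {"turn": [0, 0, 0.12], "translation": [0, -20, 0], "hand": 0.6}
    - {"turn": [0, 0, 0.12], "translation": [0, -20, 0], "hand": 0.6}
    - {"turn": [0, 0, 0], "translation": [-11, -40, 0], "hand": 0.6}
    - {"turn": [0, 0, 0], "translation": [-11, -40, 0], "hand": 0.6}
    - {"turn": [0, 0, 0], "translation": [-11, -40, 0], "hand": 0.6}
    - {"turn": [0, 0, 0], "translation": [-11, -40, 0], "hand": 0.6}
    - {"turn": [0, 0, 0], "translation": [-11, -40, 0], "hand": 0.6}
    - {"turn": [0, 0, 0], "translation": [-11, -40, 0], "hand": 0.6}
    - {"turn": [0, 0, 0], "translation": [-11, -40, 0], "hand": 0.6}
    - {"turn": [0, 0, 0], "translation": [-11, -40, 0], "hand": 0.6}

```text
time_s: 2.57
eef_pos: [570.8, -177.2, 329.6]
ee_rot: [0.0, 0.054, 0.999, 0.0]
force: [0.9, 0.2, 0.4]
grip_width: 0.601
grip_force: 0.0
```

>>> move_arm:
  moves:
    - {"turn": [0, 0, 0], "translation": [0, -15, 0], "hand": 0.6}
    - {"turn": [0, 0, 0], "translation": [0, 0, 0], "hand": 0.6}
    - {"turn": [0, 0, 0], "translation": [0, 0, 0], "hand": 0.6}

```text
time_s: 2.82
eef_pos: [569.2, -190.7, 329.2]
ee_rot: [-0.0, 0.055, 0.999, 0.0]
force: [0.0, 0.9, -0.1]
grip_width: 0.604
grip_force: 0.0
```

```bash
cat >> h.py <<'E'
def hubs(P,im,yaw,lo=15,show=True):
    """flange extents of each coloured blob in a frame of given yaw"""
    ex=np.array([np.cos(yaw),np.sin(yaw)]); ey=np.array([-ex[1],ex[0]]); out=[]
    for col,st,q in blobs(P,im,lo):
        if st[4]<900: continue
        a=q[:,:2]@ex; b=q[:,:2]@ey
        t=q[:,2]>63; u=(a[t].min()+a[t].max())/2
        f1=t&(a<u);f2=t&(a>=u)
        mid=(np.median(a[f1])+np.median(a[f2]))/2; sep=np.median(a[f2])-np.median(a[f1])
        w=q[:,2]>58; w&=abs(a-mid)<20      # waist top
        vy=np.median(b[w]); fb=(np.median(b[f2])-np.median(b[f1]))/sep
        ym=(np.median(b[f1])+np.median(b[f2]))/2
        print(col,"mid",(ex*mid+ey*ym).round(1),"waist",(ex*mid+ey*vy).round(1),"sep",sep.round(1),"dyaw",fb.round(3),"top",np.percentile(q[:,2],98).round(),np.percentile(q[w][:,2],90).round())
E
python3 - <<'E'
from h import *
P,im,T=wrist("w2")
hubs(P,im,-.115)
d=np.load("w1.npz");hubs(d["P"],d["im"],.122)
E
```

```text
2.8167 [ 569.19181594 -190.65414713  329.19924971] [[-0.994, 0.109, -0.0], [0.109, 0.994, 0.001], [0.0, 0.001, -1.0]] 0.6041729633155254
red mid [567.6 -72.3] waist [567.7 -71.3] sep 58.4 dyaw -0.006 top 72.0 61.0
red mid [626.7  87.3] waist [626.7  87.3] sep 42.9 dyaw 0.177 top 74.0 67.0
gold mid [ 561.4 -150.2] waist [ 561.3 -150.8] sep 58.3 dyaw 0.001 top 72.0 61.0
green mid [ 551.8 -229.9] waist [ 551.8 -229.8] sep 58.2 dyaw -0.041 top 72.0 61.0
green mid [617.4 164.1] waist [617.7 166.3] sep 44.0 dyaw 0.265 top 74.0 64.0
blue mid [ 541.4 -308.6] waist [ 541.4 -308.8] sep 58.4 dyaw -0.055 top 72.0 61.0
red mid [566.8 -68.5] waist [567.  -69.8] sep 55.9 dyaw -0.263 top 71.0 61.0
red mid [625.1  89.1] waist [624.9  91.1] sep 46.1 dyaw -0.064 top 74.0 63.0
red mid [828.3 433.7] waist [828.1 434.6] sep 4.0 dyaw 7.607 top 99.0 96.0
gold mid [ 560.4 -148.3] waist [ 560.6 -149.5] sep 56.1 dyaw -0.269 top 72.0 61.0Traceback (most recent call last):
  File "<stdin>", line 4, in <module>
  File "h.py", line 39, in hubs
    t=q[:,2]>63; u=(a[t].min()+a[t].max())/2
                    ~~~~~~~~^^
    return umr_minimum(a, axis, None, out, keepdims, initial, where)
ValueError: zero-size array to reduction operation minimum which has no identity
```

View pics/w2.png

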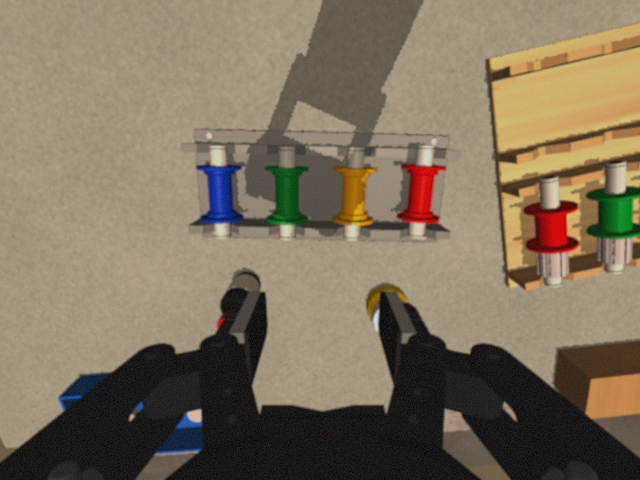

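The wrist picture shows the four front hubs at about row 190, with blue at column 220, green 287, gold 354 and red 421. Flange separation is 58 mm, tops are at z 72, and the spacing is 79–80 mm, all as expected. I pick blue first.

>>> move_arm:
  moves:
    - {"turn": [0, 0, 0], "translation": [2, -20, 18], "hand": 0.6}
    - {"turn": [0, 0, 0], "translation": [2, -20, 30], "hand": 0.6}
    - {"turn": [0, 0, 0], "translation": [2, -20, 30], "hand": 0.6}
    - {"turn": [0, 0, 0], "translation": [3, -20, 30], "hand": 0.6}
    - {"turn": [0, 0, 0], "translation": [3, -20, 30], "hand": 0.6}
    - {"turn": [0, 0, 0], "translation": [3, -20, 30], "hand": 0.6}
    - {"turn": [0, 0, 0], "translation": [0, 0, 30], "hand": 0.6}
    - {"turn": [0, 0, 0], "translation": [0, 0, 22], "hand": 0.6}
    - {"turn": [0, 0, 0], "translation": [0, 0, 0], "hand": 0.6}
    - {"turn": [0, 0, 0], "translation": [0, 0, 0], "hand": 0.6}

```text
time_s: 3.7
eef_pos: [541.8, -307.6, 109.7]
ee_rot: [-0.0, 0.054, 0.999, 0.0]
force: [0.6, -0.4, 1.4]
grip_width: 0.599
grip_force: 0.0
```

```bash
cat >> h.py <<'E'
def to(x,y,z,yaw):
    s=sense(); q=s["ee_rot"]; R=Ro.from_quat([q[1],q[2],q[3],q[0]]).as_matrix()
    d=np.array([x,y,z])-s["eef_pos"]; G=np.array([[-np.cos(yaw),-np.sin(yaw),0],[-np.sin(yaw),np.cos(yaw),0],[0,0,-1]]).T
    print("t",s["time_s"],"pos",s["eef_pos"].round(1),"w",round(s["grip_width"],3),"F",s["force"].round(1),
      "| turn (tool)",Ro.from_matrix(R.T@G).as_rotvec().round(3),"shift now-axes",(R.T@d).round(1),"shift after turn",(G.T@d).round(1))
def place(y): # world xy of front-row place
    c,s_=np.cos(.122),np.sin(.122); return 473.5-y*s_,192.2+y*c
E
python3 -c "
from h import *
to(541.4,-308.7,47,-.11); w=wrist('w3')"
```

```text
t 3.7 pos [ 541.8 -307.6  109.7] w 0.599 F [ 0.6 -0.4  1.4] | turn (tool) [ 0.001 -0.001  0.002] shift now-axes [ 0.2 -1.2 62.7] shift after turn [ 0.2 -1.1 62.7]
3.7 [ 541.76482375 -307.59325541  109.72598681] [[-0.994, 0.108, -0.001], [0.108, 0.994, 0.001], [0.001, 0.001, -1.0]] 0.598925461741137
```

>>> move_arm:
  grip_force: 40
  moves:
    - {"turn": [0, 0, 0], "translation": [0, -1, 16], "hand": 0.6}
    - {"turn": [0, 0, 0], "translation": [0, 0, 16], "hand": 0.6}
    - {"turn": [0, 0, 0], "translation": [0, 0, 16], "hand": 0.6}
    - {"turn": [0, 0, 0], "translation": [0, 0, 14], "hand": 0.6}
    - {"turn": [0, 0, 0], "translation": [0, 0, 0], "hand": 0.6}
    - {"turn": [0, 0, 0], "translation": [0, 0, 0], "hand": 0.2}
    - {"turn": [0, 0, 0], "translation": [0, 0, 0], "hand": 0.2}
    - {"turn": [0, 0, 0], "translation": [0, 0, 0], "hand": 0.2}
    - {"turn": [0, 0, 0], "translation": [0, 0, 0], "hand": 0.2}
    - {"turn": [0, 0, 0], "translation": [0, 0, 0], "hand": 0.2}

```text
time_s: 4.58
eef_pos: [542.2, -311.1, 49.7]
ee_rot: [0.002, 0.055, 0.998, -0.001]
force: [0.3, -0.2, 7.1]
grip_width: 0.316
grip_force: 39.3
```

>>> move_arm:
  moves:
    - {"turn": [0, 0, 0], "translation": [0, 0, -10], "hand": 0.2}
    - {"turn": [0, 0, 0], "translation": [0, 0, -20], "hand": 0.2}
    - {"turn": [0, 0, 0], "translation": [0, 0, -30], "hand": 0.2}
    - {"turn": [0, 0, 0], "translation": [0, 0, -30], "hand": 0.2}
    - {"turn": [0, 0, 0], "translation": [0, 0, -30], "hand": 0.2}
    - {"turn": [0, 0, 0], "translation": [0, 0, 0], "hand": 0.2}
    - {"turn": [0, 0, 0], "translation": [0, 0, 0], "hand": 0.2}

```text
time_s: 5.17
eef_pos: [541.6, -310.5, 169.5]
ee_rot: [0.001, 0.055, 0.998, -0.001]
force: [-0.2, 0.3, -3.1]
grip_width: 0.312
grip_force: 39.6
```

```bash
python3 -c "
from h import *
P,im,T=wrist('w4'); hubs(P,im,-.109,lo=60)
x,y=place(120);print(x,y); to(x,y,167,.122)
s=sense();print(s['grip_force'])"
```

```text
5.1667 [ 541.57470487 -310.49765735  169.51289215] [[-0.994, 0.109, 0.003], [0.109, 0.994, -0.002], [-0.003, -0.002, -1.0]] 0.3121343292173774
458.89628994249426 311.30806711787534
t 5.2167 pos [ 541.  -310.   167.5] w 0.313 F [ 0.2 -0.7 -2.7] | turn (tool) [ 0.     0.    -0.232] shift now-axes [1.496e+02 6.086e+02 6.000e-01] shift after turn [5.900e+00 6.267e+02 5.000e-01]
39.569599628448486
```

View pics/w4.png

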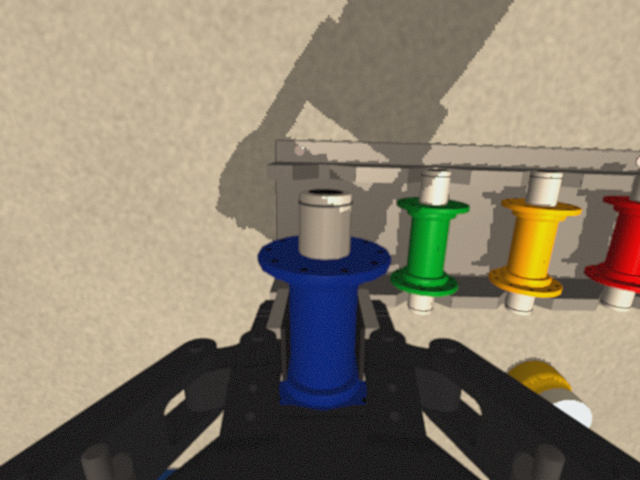

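Blue is held level by the waist, with its near cap at (325,220), its near flange at (323,257) and the far flange at (322,390). Now I check its offset in the hand.

```bash
cat >> h.py <<'E'
def held(tag):
    s=sense(); q=s["ee_rot"]; R=Ro.from_quat([q[1],q[2],q[3],q[0]]).as_matrix()
    P,im,T=wrist(tag); Q=(P-s["eef_pos"])@R
    m=(abs(Q[...,1])<20)&(Q[...,0]>36)&(Q[...,0]<75)&(abs(Q[...,2])<20); c=Q[m]
    top=c[(c[:,0]<52)&(abs(c[:,1]-np.median(c[:,1]))<3)]; 
    print("cap end x",np.percentile(c[:,0],[95,99]).round(1),"y ctr",((np.percentile(c[:,1],2)+np.percentile(c[:,1],98))/2).round(1),"top z",np.median(top[:,2]).round(1),"slope",np.polyfit(top[:,0],top[:,2],1)[0].round(3), "n",len(c))
    f=(abs(Q[...,1])<30)&(Q[...,0]>15)&(Q[...,0]<45)&(Q[...,2]<-15)&(Q[...,2]>-32)
    f=Q[f]; print("flange x",np.percentile(f[:,0],[5,50,95]).round(1),"top z",np.percentile(f[:,2],5).round(1),len(f))
E
python3 -c "
from h import *
held('w5');x,y=place(120); to(x,y,167,.122)"
```

```text
5.2167 [ 540.98436387 -310.01344985  167.51588054] [[-0.994, 0.109, 0.0], [0.109, 0.994, 0.0], [-0.0, 0.0, -1.0]] 0.3128405745608906
cap end x [55.3 55.5] y ctr 2.6 top z -5.9 slope -0.017 n 3018
flange x [28.9 31.4 32.4] top z -22.3 1566
t 5.2667 pos [ 540.7 -309.9  166.5] w 0.315 F [-0.2 -0.4 -1.7] | turn (tool) [ 0.001 -0.001 -0.232] shift now-axes [1.493e+02 6.085e+02 4.000e-01] shift after turn [ 5.600e+00  6.265e+02 -5.000e-01]
```

>>> move_arm:
  moves:
    - {"turn": [0, 0, -0.116], "translation": [0, 0, 0], "hand": 0.2}
    - {"turn": [0, 0, -0.116], "translation": [0, 0, 0], "hand": 0.2}
    - {"turn": [0, 0, 0], "translation": [0, 20, 0], "hand": 0.2}
    - {"turn": [0, 0, 0], "translation": [0, 39, 0], "hand": 0.2}
    - {"turn": [0, 0, 0], "translation": [1, 39, 0], "hand": 0.2}
    - {"turn": [0, 0, 0], "translation": [1, 39, 0], "hand": 0.2}
    - {"turn": [0, 0, 0], "translation": [1, 39, 0], "hand": 0.2}
    - {"turn": [0, 0, 0], "translation": [1, 39, 0], "hand": 0.2}
    - {"turn": [0, 0, 0], "translation": [1, 39, 0], "hand": 0.2}
    - {"turn": [0, 0, 0], "translation": [1, 39, 0], "hand": 0.2}

```text
time_s: 6.1
eef_pos: [498.1, -18.3, 166.1]
ee_rot: [-0.001, -0.061, 0.998, 0.0]
force: [1.2, 0.0, -0.9]
grip_width: 0.312
grip_force: 39.6
```

>>> move_arm:
  moves:
    - {"turn": [0, 0, 0], "translation": [0, 39, 0], "hand": 0.2}
    - {"turn": [0, 0, 0], "translation": [0, 39, 0], "hand": 0.2}
    - {"turn": [0, 0, 0], "translation": [0, 39, 0], "hand": 0.2}
    - {"turn": [0, 0, 0], "translation": [0, 39, 0], "hand": 0.2}
    - {"turn": [0, 0, 0], "translation": [0, 39, 0], "hand": 0.2}
    - {"turn": [0, 0, 0], "translation": [0, 39, 0], "hand": 0.2}
    - {"turn": [0, 0, 0], "translation": [0, 39, 0], "hand": 0.2}
    - {"turn": [0, 0, 0], "translation": [0, 39, 0], "hand": 0.2}
    - {"turn": [0, 0, 0], "translation": [0, 19, 0], "hand": 0.2}
    - {"turn": [0, 0, 0], "translation": [0, 0, 0], "hand": 0.2}

```text
time_s: 6.93
eef_pos: [457.3, 311.5, 165.7]
ee_rot: [-0.001, -0.063, 0.998, -0.0]
force: [-0.0, -0.6, -2.3]
grip_width: 0.312
grip_force: 39.7
```

```bash
python3 -c "
from h import *
held('w6'); to(459.2,308.8,80,.122)"
```

```text
6.9333 [457.32938484 311.50996453 165.71983368] [[-0.992, -0.126, -0.003], [-0.126, 0.992, -0.0], [0.003, 0.0, -1.0]] 0.3116270952087983
cap end x [54.9 55.1] y ctr 2.5 top z -6.0 slope -0.013 n 2958
flange x [28.6 31.  32. ] top z -22.2 1552
t 6.9833 pos [457.8 309.6 165.7] w 0.313 F [ 0.2 -1.1 -1.6] | turn (tool) [-0.001 -0.003  0.003] shift now-axes [-1.5 -0.9 85.7] shift after turn [-1.2 -1.  85.7]
```

>>> move_arm:
  moves:
    - {"turn": [0, 0, 0], "translation": [-1.2, -1, 30], "hand": 0.2}
    - {"turn": [0, 0, 0], "translation": [0, 0, 35], "hand": 0.2}
    - {"turn": [0, 0, 0], "translation": [0, 0, 25], "hand": 0.2}
    - {"turn": [0, 0, 0], "translation": [0, 0, 12], "hand": 0.2}
    - {"turn": [0, 0, 0], "translation": [0, 0, 3], "hand": 0.2}
    - {"turn": [0, 0, 0], "translation": [0, 0, 3], "hand": 0.2}
    - {"turn": [0, 0, 0], "translation": [0, 0, 3], "hand": 0.2}
    - {"turn": [0, 0, 0], "translation": [0, 0, 2], "hand": 0.2}
    - {"turn": [0, 0, 0], "translation": [0, 0, 0], "hand": 0.2}

```text
time_s: 7.73
eef_pos: [460.7, 307.4, 54.7]
ee_rot: [0.0, -0.061, 0.998, 0.0]
force: [-0.3, 0.7, -2.5]
grip_width: 0.315
grip_force: 39.7
```

```bash
python3 -c "
from h import *
to(459.2,308.8,50.8,.122)"
```

```text
t 7.7333 pos [460.7 307.4  54.7] w 0.315 F [-0.3  0.7 -2.5] | turn (tool) [0.    0.001 0.   ] shift now-axes [1.3 1.6 3.9] shift after turn [1.3 1.6 3.9]
```

>>> move_arm:
  moves:
    - {"turn": [0, 0, 0], "translation": [1, 1, 2], "hand": 0.2}
    - {"turn": [0, 0, 0], "translation": [0, 0, 2], "hand": 0.2}
    - {"turn": [0, 0, 0], "translation": [0, 0, 1], "hand": 0.2}
    - {"turn": [0, 0, 0], "translation": [0, 0, 0], "hand": 0.2}
    - {"turn": [0, 0, 0], "translation": [0, 0, 0], "hand": 0.2}

```text
time_s: 8.15
eef_pos: [459.7, 309.3, 50.5]
ee_rot: [0.001, -0.061, 0.998, 0.001]
force: [-2.7, 4.2, 6.2]
grip_width: 0.315
grip_force: 40.3
```

>>> move_arm:
  moves:
    - {"turn": [0, 0, 0], "translation": [0, 0.5, 1], "hand": 0.2}
    - {"turn": [0, 0, 0], "translation": [0, 0, 0], "hand": 0.2}
    - {"turn": [0, 0, 0], "translation": [0, 0, 0], "hand": 0.4}
    - {"turn": [0, 0, 0], "translation": [0, 0, 0], "hand": 0.5}
    - {"turn": [0, 0, 0], "translation": [0, 0, 0], "hand": 0.6}
    - {"turn": [0, 0, 0], "translation": [0, 0, 0], "hand": 0.6}
    - {"turn": [0, 0, 0], "translation": [0, 0, -15], "hand": 0.6}
    - {"turn": [0, 0, 0], "translation": [0, 0, -35], "hand": 0.6}
    - {"turn": [0, 0, 0], "translation": [0, 0, -35], "hand": 0.6}
    - {"turn": [0, 0, 0], "translation": [0, 0, -35], "hand": 0.6}

```text
time_s: 8.98
eef_pos: [459.0, 308.6, 169.6]
ee_rot: [-0.0, -0.061, 0.998, -0.0]
force: [0.5, 0.4, 0.8]
grip_width: 0.599
grip_force: 0.0
```

```bash
python3 -c "
from h import *
P,im,T=wrist('w7'); hubs(P,im,.122); print(place(120)); to(551.5,-232.3,130,-.11)"
```

```text
8.9833 [458.9778982  308.60384748 169.56361639] [[-0.993, -0.122, -0.001], [-0.122, 0.993, -0.0], [0.001, -0.0, -1.0]] 0.5992886902715874
red mid [625.2  88.1] waist [624.5  93.9] sep 46.3 dyaw -0.188 top 74.0 64.0Traceback (most recent call last):
  File "<string>", line 3, in <module>
    P,im,T=wrist('w7'); hubs(P,im,.122); print(place(120)); to(551.5,-232.3,130,-.11)
                        ~~~~^^^^^^^^^^^
  File "h.py", line 39, in hubs
    t=q[:,2]>63; u=(a[t].min()+a[t].max())/2
                    ~~~~~~~~^^
    return umr_minimum(a, axis, None, out, keepdims, initial, where)
ValueError: zero-size array to reduction operation minimum which has no identity
```

View pics/w7.png

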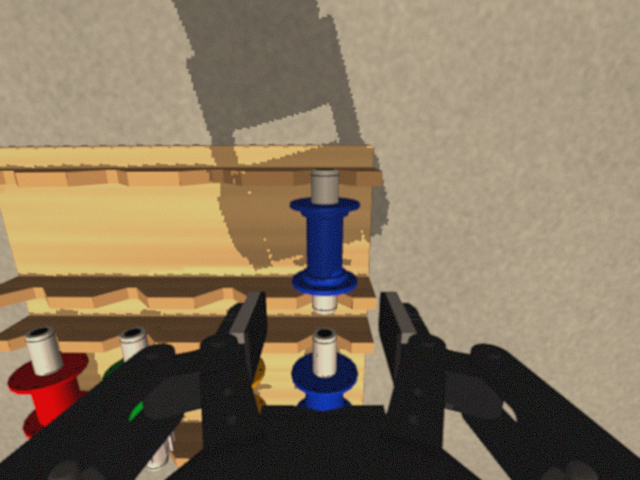

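The picture shows the front blue hub at (325,245), seated across both front rails and in line with rear blue at (325,375). Gold is next.

```bash
sed -i 's/if st\[4\]<900: continue/if st[4]<900 or (q[:,2]>63).sum()<20: continue/' h.py; python3 -c "
from h import *
d=np.load('w7.npz');hubs(d['P'],d['im'],.122); print(place(120)); to(561.1,-153,165,-.11)"
```

```text
red mid [625.2  88.1] waist [624.5  93.9] sep 46.3 dyaw -0.188 top 74.0 64.0
blue mid [458.8 311.5] waist [458.8 311.9] sep 58.0 dyaw 0.012 top 72.0 61.0
blue mid [583.5 326.5] waist [583.5 326.5] sep 21.0 dyaw 0.002 top 74.0 73.0
(np.float64(458.89628994249426), np.float64(311.30806711787534))
t 9.0333 pos [461.5 309.8 176.8] w 0.603 F [1.9 1.1 7.9] | turn (tool) [0.004 0.01  0.232] shift now-axes [ -42.2 -471.5   11. ] shift after turn [-149.8 -449.1   11.8]
```

>>> move_arm:
  moves:
    - {"turn": [0, 0, 0.116], "translation": [0, 0, 0], "hand": 0.6}
    - {"turn": [0, 0, 0.116], "translation": [0, 0, 0], "hand": 0.6}
    - {"turn": [0, 0, 0], "translation": [-6, -19, 0], "hand": 0.6}
    - {"turn": [0, 0, 0], "translation": [-13, -38, 0], "hand": 0.6}
    - {"turn": [0, 0, 0], "translation": [-13, -38, 0], "hand": 0.6}
    - {"turn": [0, 0, 0], "translation": [-13, -38, 0], "hand": 0.6}
    - {"turn": [0, 0, 0], "translation": [-13, -38, 0], "hand": 0.6}
    - {"turn": [0, 0, 0], "translation": [-13, -38, 0], "hand": 0.6}
    - {"turn": [0, 0, 0], "translation": [-13, -38, 0], "hand": 0.6}
    - {"turn": [0, 0, 0], "translation": [-13, -38, 0], "hand": 0.6}

```text
time_s: 9.87
eef_pos: [524.5, 12.8, 168.2]
ee_rot: [0.0, 0.055, 0.998, -0.0]
force: [-0.1, 0.5, 0.4]
grip_width: 0.598
grip_force: 0.0
```

>>> move_arm:
  moves:
    - {"turn": [0, 0, 0], "translation": [-13, -38, 0], "hand": 0.6}
    - {"turn": [0, 0, 0], "translation": [-13, -38, 0], "hand": 0.6}
    - {"turn": [0, 0, 0], "translation": [-13, -38, 0], "hand": 0.6}
    - {"turn": [0, 0, 0], "translation": [-16, -38, 10], "hand": 0.6}
    - {"turn": [0, 0, 0], "translation": [0, -11, 25], "hand": 0.6}
    - {"turn": [0, 0, 0], "translation": [0, 0, 25], "hand": 0.6}
    - {"turn": [0, 0, 0], "translation": [0, 0, 0], "hand": 0.6}
    - {"turn": [0, 0, 0], "translation": [0, 0, 0], "hand": 0.6}
    - {"turn": [0, 0, 0], "translation": [0, 0, 0], "hand": 0.6}

```text
time_s: 10.62
eef_pos: [561.7, -152.2, 109.9]
ee_rot: [0.001, 0.054, 0.999, -0.0]
force: [-0.2, -0.5, 0.8]
grip_width: 0.6
grip_force: 0.0
```

```bash
python3 -c "
from h import *
to(561.1,-153,50.5,-.11)"
```

```text
t 10.6167 pos [ 561.7 -152.2  109.9] w 0.6 F [-0.2 -0.5  0.8] | turn (tool) [-0.001  0.002  0.001] shift now-axes [ 0.6 -0.8 59.4] shift after turn [ 0.5 -0.8 59.4]
```

>>> move_arm:
  moves:
    - {"turn": [0, 0, 0], "translation": [0.5, -1, 16], "hand": 0.6}
    - {"turn": [0, 0, 0], "translation": [0, 0, 16], "hand": 0.6}
    - {"turn": [0, 0, 0], "translation": [0, 0, 16], "hand": 0.6}
    - {"turn": [0, 0, 0], "translation": [0, 0, 12], "hand": 0.6}
    - {"turn": [0, 0, 0], "translation": [0, 0, 0], "hand": 0.6}
    - {"turn": [0, 0, 0], "translation": [0, 0, 0], "hand": 0.2}
    - {"turn": [0, 0, 0], "translation": [0, 0, 0], "hand": 0.2}
    - {"turn": [0, 0, 0], "translation": [0, 0, 0], "hand": 0.2}
    - {"turn": [0, 0, 0], "translation": [0, 0, 0], "hand": 0.2}
    - {"turn": [0, 0, 0], "translation": [0, 0, 0], "hand": 0.2}

```text
time_s: 11.45
eef_pos: [561.3, -152.4, 50.1]
ee_rot: [0.001, 0.055, 0.998, 0.001]
force: [0.6, 7.8, 3.4]
grip_width: 0.313
grip_force: 39.1
```

>>> move_arm:
  moves:
    - {"turn": [0, 0, 0], "translation": [0, 0, -10], "hand": 0.2}
    - {"turn": [0, 0, 0], "translation": [0, 0, -20], "hand": 0.2}
    - {"turn": [0, 0, 0], "translation": [0, 0, -30], "hand": 0.2}
    - {"turn": [0, 0, 0], "translation": [0, 0, -30], "hand": 0.2}
    - {"turn": [0, 0, 0], "translation": [0, 0, -25], "hand": 0.2}
    - {"turn": [0, 0, 0], "translation": [0, 0, 0], "hand": 0.2}
    - {"turn": [0, 0, 0], "translation": [0, 0, 0], "hand": 0.2}
    - {"turn": [0, 0, 0], "translation": [0, 0, 0], "hand": 0.2}

```text
time_s: 12.12
eef_pos: [560.1, -153.3, 163.2]
ee_rot: [-0.0, 0.055, 0.998, 0.0]
force: [0.2, -0.7, -1.8]
grip_width: 0.316
grip_force: 39.6
```

```bash
cat >> h.py <<'E'
def goal(y): # TCP target over a place, camera bias of 2.5 along tool y removed
    return place(y-2.5)
E
python3 -c "
from h import *
held('w8'); to(*goal(40),165,.122)"
```

```text
12.1167 [ 560.06675255 -153.29422916  163.19917112] [[-0.994, 0.11, -0.001], [0.11, 0.994, 0.0], [0.001, 0.0, -1.0]] 0.31604680806770513
cap end x [54.8 55. ] y ctr 2.6 top z -5.6 slope -0.01 n 2913
flange x [28.4 30.8 31.9] top z -22.0 1477
t 12.1667 pos [ 559.9 -153.2  162.6] w 0.309 F [-0.3 -0.2 -1.8] | turn (tool) [ 0.001 -0.002 -0.232] shift now-axes [132.4 370.3  -2. ] shift after turn [ 43.7 390.8  -2.4]
```

>>> move_arm:
  moves:
    - {"turn": [0, 0, -0.116], "translation": [0, 0, 0], "hand": 0.2}
    - {"turn": [0, 0, -0.116], "translation": [0, 0, 0], "hand": 0.2}
    - {"turn": [0, 0, 0], "translation": [2, 20, 0], "hand": 0.2}
    - {"turn": [0, 0, 0], "translation": [4, 39, 0], "hand": 0.2}
    - {"turn": [0, 0, 0], "translation": [4, 39, 0], "hand": 0.2}
    - {"turn": [0, 0, 0], "translation": [4, 39, 0], "hand": 0.2}
    - {"turn": [0, 0, 0], "translation": [4, 39, 0], "hand": 0.2}
    - {"turn": [0, 0, 0], "translation": [4, 39, 0], "hand": 0.2}
    - {"turn": [0, 0, 0], "translation": [4, 39, 0], "hand": 0.2}
    - {"turn": [0, 0, 0], "translation": [4, 39, 0], "hand": 0.2}

```text
time_s: 13.0
eef_pos: [493.7, 135.4, 162.5]
ee_rot: [-0.001, -0.061, 0.998, -0.0]
force: [1.4, -0.8, -1.2]
grip_width: 0.311
grip_force: 39.6
```

>>> move_arm:
  moves:
    - {"turn": [0, 0, 0], "translation": [4, 39, 0], "hand": 0.2}
    - {"turn": [0, 0, 0], "translation": [4, 39, 0], "hand": 0.2}
    - {"turn": [0, 0, 0], "translation": [5, 20, 0], "hand": 0.2}
    - {"turn": [0, 0, 0], "translation": [0, 0, 0], "hand": 0.2}
    - {"turn": [0, 0, 0], "translation": [0, 0, 30], "hand": 0.2}
    - {"turn": [0, 0, 0], "translation": [0, 0, 35], "hand": 0.2}
    - {"turn": [0, 0, 0], "translation": [0, 0, 22], "hand": 0.2}
    - {"turn": [0, 0, 0], "translation": [0, 0, 8], "hand": 0.2}
    - {"turn": [0, 0, 0], "translation": [0, 0, 0], "hand": 0.2}
    - {"turn": [0, 0, 0], "translation": [0, 0, 0], "hand": 0.2}

```text
time_s: 13.83
eef_pos: [470.6, 229.3, 69.0]
ee_rot: [0.0, -0.061, 0.998, -0.0]
force: [0.5, 0.0, -1.3]
grip_width: 0.313
grip_force: 39.7
```

```bash
python3 -c "
from h import *
import time
to(*goal(40),50.5,.122); capture('wrist');to(*goal(40),50.5,.122)"
```

```text
t 13.8333 pos [470.6 229.3  69. ] w 0.313 F [ 0.5  0.  -1.3] | turn (tool) [-0.  0. -0.] shift now-axes [ 1.6  0.4 18.5] shift after turn [ 1.6  0.4 18.5]
t 13.8833 pos [470.9 229.4  69.7] w 0.313 F [-0.2 -0.  -0.8] | turn (tool) [ 0.     0.002 -0.   ] shift now-axes [ 2.   0.3 19.2] shift after turn [ 2.   0.3 19.2]
```

>>> move_arm:
  moves:
    - {"turn": [0, 0, 0], "translation": [1.7, 0.7, 8], "hand": 0.2}
    - {"turn": [0, 0, 0], "translation": [0, 0, 4], "hand": 0.2}
    - {"turn": [0, 0, 0], "translation": [0, 0, 2], "hand": 0.2}
    - {"turn": [0, 0, 0], "translation": [0, 0, 2], "hand": 0.2}
    - {"turn": [0, 0, 0], "translation": [0, 0, 2], "hand": 0.2}
    - {"turn": [0, 0, 0], "translation": [0, 0, 1], "hand": 0.2}
    - {"turn": [0, 0, 0], "translation": [0, 0, 0], "hand": 0.2}
    - {"turn": [0, 0, 0], "translation": [0, 0, 0], "hand": 0.2}

```text
time_s: 14.55
eef_pos: [468.6, 230.2, 50.4]
ee_rot: [0.001, -0.062, 0.998, 0.0]
force: [-4.2, 0.8, 7.8]
grip_width: 0.316
grip_force: 40.1
```

Seated contact is felt at the same height as blue. I release it and go for green, which moves at the same offsets.

>>> move_arm:
  moves:
    - {"turn": [0, 0, 0], "translation": [0, 0, 0.5], "hand": 0.2}
    - {"turn": [0, 0, 0], "translation": [0, 0, 0], "hand": 0.4}
    - {"turn": [0, 0, 0], "translation": [0, 0, 0], "hand": 0.5}
    - {"turn": [0, 0, 0], "translation": [0, 0, 0], "hand": 0.6}
    - {"turn": [0, 0, 0], "translation": [0, 0, 0], "hand": 0.6}
    - {"turn": [0, 0, 0], "translation": [0, 0, -15], "hand": 0.6}
    - {"turn": [0, 0, 0], "translation": [0, 0, -35], "hand": 0.6}
    - {"turn": [0, 0, 0], "translation": [0, 0, -35], "hand": 0.6}
    - {"turn": [0, 0, 0], "translation": [0, 0, -30], "hand": 0.6}
    - {"turn": [0, 0, 0], "translation": [0, 0, 0], "hand": 0.6}

```text
time_s: 15.38
eef_pos: [470.6, 230.6, 169.6]
ee_rot: [0.005, -0.061, 0.998, 0.001]
force: [-0.3, -0.4, 0.9]
grip_width: 0.598
grip_force: 0.0
```

```bash
python3 -c "
from h import *
P,im,T=wrist('w9'); hubs(P,im,.122); print(place(40)); to(551.5,-232.3,165,-.11)"
```

```text
15.3833 [470.58228586 230.56672445 169.62019033] [[-0.992, -0.122, 0.01], [-0.122, 0.993, 0.002], [-0.01, 0.001, -1.0]] 0.5977892770684801
gold mid [468.1 231.9] waist [468.1 232.3] sep 58.4 dyaw 0.011 top 72.0 61.0
gold mid [595.1 247.6] waist [595.1 247.8] sep 25.2 dyaw -0.016 top 74.0 72.0
blue mid [459.1 310. ] waist [459. 311.] sep 58.1 dyaw 0.02 top 71.0 60.0
(np.float64(468.6320966474981), np.float64(231.90268903929177))
t 15.4333 pos [469.6 230.2 166.6] w 0.6 F [ 0.8  0.5 -0.8] | turn (tool) [0.001 0.006 0.232] shift now-axes [ -24.9 -469.1    1.5] shift after turn [-132.2 -450.8    1.6]
```

>>> move_arm:
  moves:
    - {"turn": [0, 0, 0.116], "translation": [0, 0, 0], "hand": 0.6}
    - {"turn": [0, 0, 0.116], "translation": [0, 0, 0], "hand": 0.6}
    - {"turn": [0, 0, 0], "translation": [-6, -20, 0], "hand": 0.6}
    - {"turn": [0, 0, 0], "translation": [-11, -38, 0], "hand": 0.6}
    - {"turn": [0, 0, 0], "translation": [-11, -38, 0], "hand": 0.6}
    - {"turn": [0, 0, 0], "translation": [-11, -38, 0], "hand": 0.6}
    - {"turn": [0, 0, 0], "translation": [-11, -38, 0], "hand": 0.6}
    - {"turn": [0, 0, 0], "translation": [-11, -38, 0], "hand": 0.6}
    - {"turn": [0, 0, 0], "translation": [-11, -38, 0], "hand": 0.6}
    - {"turn": [0, 0, 0], "translation": [-11, -38, 0], "hand": 0.6}

```text
time_s: 16.27
eef_pos: [519.0, -65.3, 162.7]
ee_rot: [-0.001, 0.055, 0.998, 0.0]
force: [1.2, 1.0, -0.3]
grip_width: 0.599
grip_force: 0.0
```

>>> move_arm:
  moves:
    - {"turn": [0, 0, 0], "translation": [-11, -38, 0], "hand": 0.6}
    - {"turn": [0, 0, 0], "translation": [-11, -38, 0], "hand": 0.6}
    - {"turn": [0, 0, 0], "translation": [-11, -38, 0], "hand": 0.6}
    - {"turn": [0, 0, 0], "translation": [-11, -38, 10], "hand": 0.6}
    - {"turn": [0, 0, 0], "translation": [-5, -12, 22], "hand": 0.6}
    - {"turn": [0, 0, 0], "translation": [0, 0, 25], "hand": 0.6}
    - {"turn": [0, 0, 0], "translation": [0, 0, 0], "hand": 0.6}
    - {"turn": [0, 0, 0], "translation": [0, 0, 0], "hand": 0.6}
    - {"turn": [0, 0, 0], "translation": [0, 0, 0], "hand": 0.6}

```text
time_s: 17.02
eef_pos: [550.5, -231.4, 107.8]
ee_rot: [0.0, 0.055, 0.999, -0.0]
force: [-0.0, 0.1, 0.1]
grip_width: 0.599
grip_force: 0.0
```

```bash
python3 -c "
from h import *
to(551.5,-232.3,49.5,-.11)"
```

```text
t 17.0167 pos [ 550.5 -231.4  107.8] w 0.599 F [-0.   0.1  0.1] | turn (tool) [-0.     0.001  0.001] shift now-axes [-1.  -0.7 58.3] shift after turn [-1.1 -0.7 58.3]
```

>>> move_arm:
  moves:
    - {"turn": [0, 0, 0], "translation": [-1, -0.7, 16], "hand": 0.6}
    - {"turn": [0, 0, 0], "translation": [0, 0, 16], "hand": 0.6}
    - {"turn": [0, 0, 0], "translation": [0, 0, 16], "hand": 0.6}
    - {"turn": [0, 0, 0], "translation": [0, 0, 10], "hand": 0.6}
    - {"turn": [0, 0, 0], "translation": [0, 0, 0], "hand": 0.6}
    - {"turn": [0, 0, 0], "translation": [0, 0, 0], "hand": 0.2}
    - {"turn": [0, 0, 0], "translation": [0, 0, 0], "hand": 0.2}
    - {"turn": [0, 0, 0], "translation": [0, 0, 0], "hand": 0.2}
    - {"turn": [0, 0, 0], "translation": [0, 0, 0], "hand": 0.2}
    - {"turn": [0, 0, 0], "translation": [0, 0, 0], "hand": 0.2}

```text
time_s: 17.85
eef_pos: [551.9, -231.8, 50.6]
ee_rot: [0.001, 0.055, 0.998, 0.0]
force: [-0.6, 5.3, 3.8]
grip_width: 0.311
grip_force: 39.1
```

>>> move_arm:
  moves:
    - {"turn": [0, 0, 0], "translation": [0, 0, -10], "hand": 0.2}
    - {"turn": [0, 0, 0], "translation": [0, 0, -20], "hand": 0.2}
    - {"turn": [0, 0, 0], "translation": [0, 0, -30], "hand": 0.2}
    - {"turn": [0, 0, 0], "translation": [0, 0, -30], "hand": 0.2}
    - {"turn": [0, 0, 0], "translation": [0, 0, -25], "hand": 0.2}
    - {"turn": [0, 0, 0], "translation": [0, 0, 0], "hand": 0.2}
    - {"turn": [0, 0, 0], "translation": [0, 0, 0], "hand": 0.2}
    - {"turn": [0, 0, 0], "translation": [0, 0, 0], "hand": 0.2}

```text
time_s: 18.52
eef_pos: [550.7, -232.4, 163.6]
ee_rot: [-0.0, 0.055, 0.998, 0.0]
force: [-0.5, 0.1, -3.0]
grip_width: 0.314
grip_force: 39.7
```

```bash
python3 -c "
from h import *
held('w10'); to(*goal(-40),165,.122)"
```

```text
18.5167 [ 550.72640908 -232.43704992  163.56821024] [[-0.994, 0.11, -0.001], [0.11, 0.994, 0.0], [0.001, 0.0, -1.0]] 0.31423739708508897
cap end x [54.8 55. ] y ctr 2.6 top z -5.1 slope -0.008 n 2899
flange x [28.4 30.8 31.9] top z -21.4 1382
t 18.5667 pos [ 550.6 -232.4  163. ] w 0.314 F [ 1.2  0.6 -2.4] | turn (tool) [ 0.001 -0.002 -0.232] shift now-axes [113.4 372.2  -1.5] shift after turn [ 24.9 388.3  -2. ]
```

>>> move_arm:
  moves:
    - {"turn": [0, 0, -0.116], "translation": [0, 0, 0], "hand": 0.2}
    - {"turn": [0, 0, -0.116], "translation": [0, 0, 0], "hand": 0.2}
    - {"turn": [0, 0, 0], "translation": [2, 20, 0], "hand": 0.2}
    - {"turn": [0, 0, 0], "translation": [2.5, 39, 0], "hand": 0.2}
    - {"turn": [0, 0, 0], "translation": [2.5, 39, 0], "hand": 0.2}
    - {"turn": [0, 0, 0], "translation": [2.5, 39, 0], "hand": 0.2}
    - {"turn": [0, 0, 0], "translation": [2.5, 39, 0], "hand": 0.2}
    - {"turn": [0, 0, 0], "translation": [2.5, 39, 0], "hand": 0.2}
    - {"turn": [0, 0, 0], "translation": [2.5, 39, 0], "hand": 0.2}
    - {"turn": [0, 0, 0], "translation": [2.5, 39, 0], "hand": 0.2}

```text
time_s: 19.4
eef_pos: [494.8, 57.5, 163.0]
ee_rot: [-0.001, -0.061, 0.998, 0.0]
force: [0.7, -0.0, -0.9]
grip_width: 0.311
grip_force: 39.7
```

>>> move_arm:
  moves:
    - {"turn": [0, 0, 0], "translation": [2.5, 39, 0], "hand": 0.2}
    - {"turn": [0, 0, 0], "translation": [2.5, 39, 0], "hand": 0.2}
    - {"turn": [0, 0, 0], "translation": [2, 17, 0], "hand": 0.2}
    - {"turn": [0, 0, 0], "translation": [0, 0, 0], "hand": 0.2}
    - {"turn": [0, 0, 0], "translation": [0, 0, 30], "hand": 0.2}
    - {"turn": [0, 0, 0], "translation": [0, 0, 35], "hand": 0.2}
    - {"turn": [0, 0, 0], "translation": [0, 0, 22], "hand": 0.2}
    - {"turn": [0, 0, 0], "translation": [0, 0, 8], "hand": 0.2}
    - {"turn": [0, 0, 0], "translation": [0, 0, 0], "hand": 0.2}
    - {"turn": [0, 0, 0], "translation": [0, 0, 0], "hand": 0.2}

```text
time_s: 20.23
eef_pos: [478.0, 149.0, 69.5]
ee_rot: [0.0, -0.061, 0.998, -0.0]
force: [0.2, -0.7, -2.0]
grip_width: 0.315
grip_force: 39.7
```

```bash
python3 -c "
from h import *
capture('wrist');to(*goal(-40),50.5,.122)"
```

```text
t 20.2833 pos [478.4 149.   70.1] w 0.31 F [-0.2 -0.7 -0.4] | turn (tool) [-0.     0.002 -0.   ] shift now-axes [-0.4  0.9 19.6] shift after turn [-0.4  0.9 19.6]
```

>>> move_arm:
  moves:
    - {"turn": [0, 0, 0], "translation": [-0.4, 1, 8], "hand": 0.2}
    - {"turn": [0, 0, 0], "translation": [0, 0, 4], "hand": 0.2}
    - {"turn": [0, 0, 0], "translation": [0, 0, 2], "hand": 0.2}
    - {"turn": [0, 0, 0], "translation": [0, 0, 2], "hand": 0.2}
    - {"turn": [0, 0, 0], "translation": [0, 0, 2], "hand": 0.2}
    - {"turn": [0, 0, 0], "translation": [0, 0, 1], "hand": 0.2}
    - {"turn": [0, 0, 0], "translation": [0, 0, 0], "hand": 0.2}
    - {"turn": [0, 0, 0], "translation": [0, 0, 0], "hand": 0.2}

```text
time_s: 20.95
eef_pos: [478.0, 150.6, 51.0]
ee_rot: [0.0, -0.062, 0.998, 0.0]
force: [-4.3, 2.5, 9.6]
grip_width: 0.314
grip_force: 40.5
```

>>> move_arm:
  moves:
    - {"turn": [0, 0, 0], "translation": [0, 0, 0], "hand": 0.2}
    - {"turn": [0, 0, 0], "translation": [0, 0, 0], "hand": 0.4}
    - {"turn": [0, 0, 0], "translation": [0, 0, 0], "hand": 0.5}
    - {"turn": [0, 0, 0], "translation": [0, 0, 0], "hand": 0.6}
    - {"turn": [0, 0, 0], "translation": [0, 0, 0], "hand": 0.6}
    - {"turn": [0, 0, 0], "translation": [0, 0, -15], "hand": 0.6}
    - {"turn": [0, 0, 0], "translation": [0, 0, -35], "hand": 0.6}
    - {"turn": [0, 0, 0], "translation": [0, 0, -35], "hand": 0.6}
    - {"turn": [0, 0, 0], "translation": [0, 0, -30], "hand": 0.6}
    - {"turn": [0, 0, 0], "translation": [0, 0, 0], "hand": 0.6}

```text
time_s: 21.78
eef_pos: [480.1, 150.5, 170.4]
ee_rot: [0.005, -0.061, 0.998, 0.0]
force: [0.1, 0.5, 0.8]
grip_width: 0.598
grip_force: 0.0
```

```bash
python3 -c "
from h import *
P,im,T=wrist('w11'); hubs(P,im,.122); print(place(-40)); to(567.4,-74.3,165,-.11)"
```

```text
21.7833 [480.137509   150.52289779 170.43345712] [[-0.992, -0.122, 0.01], [-0.122, 0.993, 0.001], [-0.01, -0.001, -1.0]] 0.598132880577905
red mid [566.2 -68.6] waist [566.3 -69.3] sep 56.6 dyaw -0.274 top 71.0 60.0
gold mid [468.1 230.7] waist [468.  231.6] sep 58.0 dyaw 0.002 top 71.0 60.0
green mid [477.8 152.8] waist [477.8 152.8] sep 58.4 dyaw 0.0 top 72.0 60.0
green mid [603.3 167.8] waist [603.3 168.2] sep 22.0 dyaw -0.036 top 74.0 73.0
blue mid [459.3 308.8] waist [459.1 310.3] sep 58.6 dyaw 0.025 top 71.0 60.0
(np.float64(478.3679033525019), np.float64(152.4973109607082))
t 21.8333 pos [479.1 150.4 167.5] w 0.599 F [-0.   0.3 -0.4] | turn (tool) [0.    0.006 0.232] shift now-axes [ -60.2 -233.8    3. ] shift after turn [-112.5 -213.7    2.5]
```

>>> move_arm:
  moves:
    - {"turn": [0, 0, 0.116], "translation": [0, 0, 0], "hand": 0.6}
    - {"turn": [0, 0, 0.116], "translation": [0, 0, 0], "hand": 0.6}
    - {"turn": [0, 0, 0], "translation": [-10, -20, 0], "hand": 0.6}
    - {"turn": [0, 0, 0], "translation": [-18, -35, 0], "hand": 0.6}
    - {"turn": [0, 0, 0], "translation": [-18, -35, 0], "hand": 0.6}
    - {"turn": [0, 0, 0], "translation": [-18, -35, 0], "hand": 0.6}
    - {"turn": [0, 0, 0], "translation": [-18, -35, 0], "hand": 0.6}
    - {"turn": [0, 0, 0], "translation": [-18, -35, 0], "hand": 0.6}
    - {"turn": [0, 0, 0], "translation": [-12, -18.5, 0], "hand": 0.6}
    - {"turn": [0, 0, 0], "translation": [0, 0, 15], "hand": 0.6}

```text
time_s: 22.67
eef_pos: [567.7, -78.7, 150.4]
ee_rot: [0.002, 0.057, 0.998, -0.001]
force: [0.0, -0.1, 0.4]
grip_width: 0.599
grip_force: 0.0
```

>>> move_arm:
  moves:
    - {"turn": [0, 0, 0], "translation": [0, 0, 25], "hand": 0.6}
    - {"turn": [0, 0, 0], "translation": [0, 0, 15], "hand": 0.6}
    - {"turn": [0, 0, 0], "translation": [0, 0, 0], "hand": 0.6}
    - {"turn": [0, 0, 0], "translation": [0, 0, 0], "hand": 0.6}
    - {"turn": [0, 0, 0], "translation": [0, 0, 0], "hand": 0.6}

```text
time_s: 23.08
eef_pos: [566.1, -74.2, 110.5]
ee_rot: [0.0, 0.055, 0.998, -0.0]
force: [0.6, -0.1, 0.1]
grip_width: 0.6
grip_force: 0.0
```

```bash
python3 -c "
from h import *
to(567.4,-74.3,49.5,-.11)"
```

```text
t 23.0833 pos [566.1 -74.2 110.5] w 0.6 F [ 0.6 -0.1  0.1] | turn (tool) [-0.     0.001  0.   ] shift now-axes [-1.3  0.1 61. ] shift after turn [-1.3  0.1 61. ]
```

>>> move_arm:
  moves:
    - {"turn": [0, 0, 0], "translation": [-1.3, 0, 16], "hand": 0.6}
    - {"turn": [0, 0, 0], "translation": [0, 0, 16], "hand": 0.6}
    - {"turn": [0, 0, 0], "translation": [0, 0, 16], "hand": 0.6}
    - {"turn": [0, 0, 0], "translation": [0, 0, 12], "hand": 0.6}
    - {"turn": [0, 0, 0], "translation": [0, 0, 0], "hand": 0.6}
    - {"turn": [0, 0, 0], "translation": [0, 0, 0], "hand": 0.2}
    - {"turn": [0, 0, 0], "translation": [0, 0, 0], "hand": 0.2}
    - {"turn": [0, 0, 0], "translation": [0, 0, 0], "hand": 0.2}
    - {"turn": [0, 0, 0], "translation": [0, 0, 0], "hand": 0.2}
    - {"turn": [0, 0, 0], "translation": [0, 0, 0], "hand": 0.2}

```text
time_s: 23.92
eef_pos: [567.8, -72.7, 51.6]
ee_rot: [0.001, 0.055, 0.998, 0.001]
force: [0.6, 10.5, 4.5]
grip_width: 0.311
grip_force: 39.1
```

>>> move_arm:
  moves:
    - {"turn": [0, 0, 0], "translation": [0, 0, -10], "hand": 0.2}
    - {"turn": [0, 0, 0], "translation": [0, 0, -20], "hand": 0.2}
    - {"turn": [0, 0, 0], "translation": [0, 0, -30], "hand": 0.2}
    - {"turn": [0, 0, 0], "translation": [0, 0, -30], "hand": 0.2}
    - {"turn": [0, 0, 0], "translation": [0, 0, -25], "hand": 0.2}
    - {"turn": [0, 0, 0], "translation": [0, 0, 0], "hand": 0.2}
    - {"turn": [0, 0, 0], "translation": [0, 0, 0], "hand": 0.2}
    - {"turn": [0, 0, 0], "translation": [0, 0, 0], "hand": 0.2}

```text
time_s: 24.58
eef_pos: [566.6, -74.3, 164.6]
ee_rot: [-0.0, 0.055, 0.998, 0.0]
force: [0.0, 0.2, -2.1]
grip_width: 0.312
grip_force: 39.6
```

```bash
python3 -c "
from h import *
held('w12'); to(*goal(-120),165,.122)"
```

```text
24.5833 [566.64910735 -74.29163311 164.641381  ] [[-0.994, 0.11, -0.001], [0.11, 0.994, 0.0], [0.001, 0.0, -1.0]] 0.3122983380810775
cap end x [55.  55.3] y ctr 2.5 top z -4.3 slope -0.015 n 2897
flange x [28.5 30.8 32.1] top z -20.7 1257
t 24.6333 pos [566.5 -74.2 164.1] w 0.311 F [ 0.3 -0.6 -1.1] | turn (tool) [ 0.    -0.002 -0.232] shift now-axes [ 93.5 135.4  -0.7] shift after turn [ 59.9 153.3  -0.9]
```

>>> move_arm:
  moves:
    - {"turn": [0, 0, -0.116], "translation": [0, 0, 0], "hand": 0.2}
    - {"turn": [0, 0, -0.116], "translation": [0, 0, 0], "hand": 0.2}
    - {"turn": [0, 0, 0], "translation": [6, 15, 0], "hand": 0.2}
    - {"turn": [0, 0, 0], "translation": [12, 32, 0], "hand": 0.2}
    - {"turn": [0, 0, 0], "translation": [12, 32, 0], "hand": 0.2}
    - {"turn": [0, 0, 0], "translation": [12, 32, 0], "hand": 0.2}
    - {"turn": [0, 0, 0], "translation": [12, 32, 0], "hand": 0.2}
    - {"turn": [0, 0, 0], "translation": [6, 10, 0], "hand": 0.2}
    - {"turn": [0, 0, 0], "translation": [0, 0, 0], "hand": 0.2}
    - {"turn": [0, 0, 0], "translation": [0, 0, 0], "hand": 0.2}

```text
time_s: 25.47
eef_pos: [488.8, 70.1, 164.5]
ee_rot: [-0.0, -0.062, 0.998, -0.0]
force: [0.2, -0.5, -1.2]
grip_width: 0.315
grip_force: 39.7
```

>>> move_arm:
  moves:
    - {"turn": [0, 0, 0], "translation": [0, 0, 30], "hand": 0.2}
    - {"turn": [0, 0, 0], "translation": [0, 0, 35], "hand": 0.2}
    - {"turn": [0, 0, 0], "translation": [0, 0, 22], "hand": 0.2}
    - {"turn": [0, 0, 0], "translation": [0, 0, 8], "hand": 0.2}
    - {"turn": [0, 0, 0], "translation": [0, 0, 0], "hand": 0.2}
    - {"turn": [0, 0, 0], "translation": [0, 0, 0], "hand": 0.2}

```text
time_s: 25.97
eef_pos: [489.7, 69.5, 70.6]
ee_rot: [0.0, -0.061, 0.998, -0.0]
force: [0.4, -0.4, -1.2]
grip_width: 0.314
grip_force: 39.6
```

```bash
python3 -c "
from h import *
capture('wrist');to(*goal(-120),51.5,.122)"
```

```text
t 26.0167 pos [489.9  69.6  71.2] w 0.31 F [ 0.2  0.2 -0.6] | turn (tool) [-0.001  0.002 -0.   ] shift now-axes [ 1.4  1.2 19.7] shift after turn [ 1.4  1.1 19.7]
```

>>> move_arm:
  moves:
    - {"turn": [0, 0, 0], "translation": [1.4, 1.1, 8], "hand": 0.2}
    - {"turn": [0, 0, 0], "translation": [0, 0, 4], "hand": 0.2}
    - {"turn": [0, 0, 0], "translation": [0, 0, 2], "hand": 0.2}
    - {"turn": [0, 0, 0], "translation": [0, 0, 2], "hand": 0.2}
    - {"turn": [0, 0, 0], "translation": [0, 0, 2], "hand": 0.2}
    - {"turn": [0, 0, 0], "translation": [0, 0, 1], "hand": 0.2}
    - {"turn": [0, 0, 0], "translation": [0, 0, 0], "hand": 0.2}
    - {"turn": [0, 0, 0], "translation": [0, 0, 0], "hand": 0.2}

```text
time_s: 26.68
eef_pos: [487.6, 71.3, 51.8]
ee_rot: [0.0, -0.062, 0.998, -0.0]
force: [-2.9, 0.9, 7.6]
grip_width: 0.312
grip_force: 40.3
```

>>> move_arm:
  moves:
    - {"turn": [0, 0, 0], "translation": [0, 0, 0], "hand": 0.2}
    - {"turn": [0, 0, 0], "translation": [0, 0, 0], "hand": 0.4}
    - {"turn": [0, 0, 0], "translation": [0, 0, 0], "hand": 0.5}
    - {"turn": [0, 0, 0], "translation": [0, 0, 0], "hand": 0.6}
    - {"turn": [0, 0, 0], "translation": [0, 0, 0], "hand": 0.6}
    - {"turn": [0, 0, 0], "translation": [0, 0, -15], "hand": 0.6}
    - {"turn": [0, 0, 0], "translation": [0, 0, -35], "hand": 0.6}
    - {"turn": [0, 0, 0], "translation": [0, 0, -35], "hand": 0.6}
    - {"turn": [0, 0, 0], "translation": [0, 0, -35], "hand": 0.6}
    - {"turn": [0, 0, 0], "translation": [0, 0, -35], "hand": 0.6}

```text
time_s: 27.52
eef_pos: [487.0, 71.1, 207.7]
ee_rot: [-0.0, -0.061, 0.998, 0.0]
force: [0.9, -0.1, -0.8]
grip_width: 0.603
grip_force: 0.0
```

>>> move_arm:
  moves:
    - {"turn": [0, 0, 0], "translation": [0, 25, -30], "hand": 0.6}
    - {"turn": [0, 0, 0], "translation": [0, 35, -20], "hand": 0.6}
    - {"turn": [0, 0, 0], "translation": [0, 35, -20], "hand": 0.6}
    - {"turn": [0, 0, 0], "translation": [0, 25, -20], "hand": 0.6}
    - {"turn": [0, 0, 0], "translation": [0, 0, 0], "hand": 0.6}
    - {"turn": [0, 0, 0], "translation": [0, 0, 0], "hand": 0.6}
    - {"turn": [0, 0, 0], "translation": [0, 0, 0], "hand": 0.6}
    - {"turn": [0, 0, 0], "translation": [0, 0, 0], "hand": 0.6}

```text
time_s: 28.18
eef_pos: [472.6, 189.3, 294.9]
ee_rot: [-0.001, -0.06, 0.998, -0.0]
force: [-0.3, 0.3, -0.5]
grip_width: 0.6
grip_force: 0.0
```

```bash
python3 -c "
from h import *
P,im,T=wrist('w13'); hubs(P,im,.122); print([np.round(place(y),1).tolist() for y in (120,40,-40,-120)])"
```

```text
28.1833 [472.61629186 189.27665908 294.87126003] [[-0.993, -0.121, -0.002], [-0.121, 0.993, -0.001], [0.002, -0.0, -1.0]] 0.5995222424768206
red mid [487.   74.2] waist [487.1  73.6] sep 58.4 dyaw -0.017 top 72.0 61.0
gold mid [468.5 231.8] waist [468.5 231.8] sep 58.3 dyaw 0.0 top 71.0 61.0
gold mid [605.7 248.2] waist [605.7 248.2] sep 46.9 dyaw 0.005 top 74.0 63.0
green mid [477.9 152.8] waist [477.9 152.7] sep 58.3 dyaw -0.013 top 72.0 61.0
green mid [615.2 169.6] waist [615.2 169.8] sep 46.8 dyaw 0.007 top 74.0 63.0
blue mid [459.4 311. ] waist [459.4 311. ] sep 58.8 dyaw 0.037 top 72.0 61.0
[[458.9, 311.3], [468.6, 231.9], [478.4, 152.5], [488.1, 73.1]]
```

View pics/w13.png

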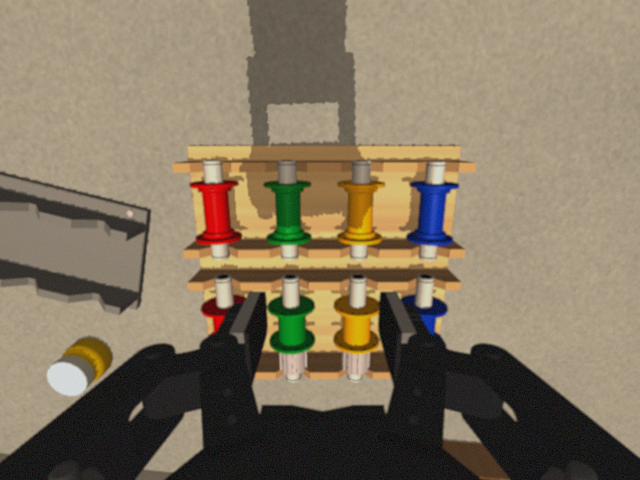

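The picture shows the front hubs at row 210, with red at column 215, green 288, gold 360 and blue 433. Each is seated in both rails in line with its rear hub and within about 1 mm of its place. The arm is clear, so I hand the job in.

```bash
python3 -c "
from rig import finish_job
print(finish_job())"
```

```text
the job is handed in; nothing more can be done
None
```

The four front hubs now lie seated in the build rack's front row, each in line with the rear hub of its own colour and about 1 mm from its place by the wrist camera, and the job was handed in at about 28 s; no verdict was returned.

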